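# Pack the solenoid coil caddy

## Robot

A 6-joint arm with a two-finger parallel gripper is mounted at the origin on the work surface. World frame = base frame: x ahead of the robot, y to its left, z up, the work surface at z = 0. Lengths are in mm, angles in rad, forces in N, time in s.
With the tool pointing down it reaches from about 325 to 875 mm from the base axis. Payload 4.4 kg.
Tool frame: the origin (TCP) lies on the centre line of the jaws, within the pads' length; the fingertips stand ahead of it and the grasp point (between the pads) lies 6 mm ahead of it (ctrl.tcp_to_tips is the z of the fingertips in the tool frame, in mm); z points along the fingers, y is the direction in which the jaws open and shut (so a half turn about z gives the same grasp; the last joint's range is limited). The gripper opens to 85 mm and grips with 20 to 120 N. Pads are 22 mm wide; open, the fingers measure 114 mm over their backs; the gripper's body (76 mm by 85 mm) begins 54 mm behind the grasp point. The pads swing forward as they close: fully open they stand 13 mm farther back than shut.
Start: joints at [-1.46, 0.207, 1.542, -0, 1.393, -0.15], TCP at [148.253, -555.561, 256.282] pointing down, gripper open.
Joint ranges: [-2.73, 2.73], [-0.86, 2.22], [0.23, 2.46], [-1.11, 4.25], [0.08, 2.63], [-2.82, 2.82]. Speed limits (rad/s): [2.79, 2.79, 3.14, 3.14, 3.14, 3.14].

## Interface

Orientations are given as a 3x3 rotation matrix whose columns are the frame's x, y, z axes.
In Python, from plant import ctrl, sensors, optics gives the robot as it stands. Calls block until the motion is done:
- ctrl.move_ptp(position, orientation): joint-space move of the TCP to a pose.
- ctrl.move_l(position, rot=None, vel=150, threshold=None): straight line of the TCP; rot=None keeps the orientation; vel is the mean speed in mm/s. With threshold (N) it stops when the force on the tool has changed by that much, and returns True; else False.
- ctrl.set_joints(angles): joint-space move.
- ctrl.gripper_to(opening, force=None): finger opening in mm; force is the grip in N (None keeps the last); returns when the fingers have stopped.
- ctrl.hold(seconds).
- ctrl.solve_ik(position, orientation): joint angles nearest the present ones, or None.
- sensors.read_state(): the state.
- optics.grab_frame(name): name is "side" or "top"; returns (picture, depth): 384x512x3 uint8, red, green, blue; 384x512 float32, mm along the optical axis (not along the pixel's ray), 0 where there is no reading.
- optics.camera_params(name): a dict with "mtx" (3x3 intrinsics, pixels), "R" (3x3) and "t" (3): a world point X has camera coordinates R X + t. Camera axes: x right, y down, z forward; pixel columns grow to the right and rows downward; lengths in mm; the calibration is good to about 2 mm. A picture is of the moment at which its call begins. camera_params takes no time and is no camera call.
A pose or a line that the arm cannot do raises ctrl.MotionError and nothing moves.
- ctrl.finish_job(): hands the job in, once; it reports no verdict.
The state is a dict: "t": time; "q": joint angles; "qvel": joint speeds; "tau": joint torques, N m; "eef_pos": TCP position; "eef_rot": TCP orientation; "force": force on the tool from outside, world axes, zero at the start; "wrist_torque": the same for the moment, N m; "grip_width": finger opening in mm.
Only numpy, scipy, OpenCV 4.12 (cv2) and the standard library are available. Lean on these libraries where they do the work, as an engineer would, in place of code of your own. Each camera call takes 0.05 s, during which the arm holds its last target.

## Task

Pack the spare solenoid coils for the field repair van: first lay the plywood base liner flat in the bottom of the caddy's round cup, then stand every coil in the cup on the liner, plunger up, packed honeycomb fashion with one coil in the middle and the others round it. Finally set the knobbed top disc down level on the three pillar shoulders, between the pins, and leave the other things on the bench where they are.

Things in the scene. Friction and masses are not known exactly. Their poses are not given: they have to be found in the camera images.
- nest (a point): Caddy's round cup: centre of its inner floor, z up along its axis. The caddy is bolted down: a round wooden base 196 mm across and 12 mm thick (this point is on its top face), on it a low aluminium cup, inner diameter 131 mm, wall 4.5 mm, rim 38 mm above this point. Round the cup stand three steel pillars (see seat), the first along this point's x axis.
- seat (a point): Point on the cup's axis at the height of the pillars' flat shoulders, 110 mm above nest, where the middle of the top disc's underside belongs; same axes. The pillars are 18 mm thick, 120 degrees apart, their axes 86 mm from the cup's axis. At the outer side of each shoulder a pin (8 mm thick, 92 mm from the cup's axis) rises 14 mm more.
- liner_c (a point): Base liner: loose plywood disc lying flat, 124 mm across, 16 mm thick, 120 g; its centre, half-way through. Two through windows leave a straight web in the middle, to pinch it by: 14 mm thick along the liner's x, 32 mm long along y. Each window runs from 7 to 35 mm from the centre along x, 32 mm wide along y. z is normal to the disc. In the cup it has 3.5 mm play all round.
- topdisc_c (a point): Top disc: loose round plywood disc, 168 mm across, 8 mm thick, 0.18 to 0.35 kg, with a wooden knob in the middle (24 mm across, 40 mm tall, standing up on the disc). The point lies on the axis 24 mm above the underside (16 mm above the disc's upper face). It rests on the three pillar shoulders, between the pins, with 4 mm play all round.
- lock0: Bystander: chrome lock cylinder, 34 mm across, 62 mm tall, standing on the bench; origin at its foot.
- lock1: Bystander: second chrome lock cylinder, the same.
- pickcase: Bystander: yellow plastic pick case, 65 x 140 x 22 mm, lying; origin under its centre.
- coil0_c (a point): Solenoid coil with plunger, standing on the bench (5 to 7 of seven are there; absent ones read None): round body 40 mm across, 44 mm tall (heavy steel foot), and on it in the middle a steel plunger 12 mm thick standing 42 mm up, to pinch it by; 86 mm tall in all, 0.13 to 0.2 kg. The point lies on the axis 43 mm above the foot; z is up along the plunger.
- coil1_c (a point): Solenoid coil like coil0; same point and axes.
- coil2_c (a point): Solenoid coil like coil0; same point and axes.
- coil3_c (a point): Solenoid coil like coil0; same point and axes.
- coil4_c (a point): Solenoid coil like coil0; same point and axes.
- coil5_c (a point): Solenoid coil like coil0; same point and axes.
- coil6_c (a point): Solenoid coil like coil0; same point and axes.
Not all that is in view belongs to the job. Of the things that look like the part that bears nest, the smaller one is meant.

How it is judged (in metres and radians):
On the way, in this order (a step that is already met when the one before it is completed fails the run):
1. the base liner lies flat on the floor of the cup (horizontal distance between liner_c and nest below 0.007 m and z of liner_c in the frame of nest below 0.012 m and angle between liner_c's own z axis and vertical below 0.05 rad and contact force between liner and the fingers below 0.1 N), for 0.2 s.
2. every coil stands upright in the cup on the liner, one of them in the middle (horizontal distance between liner_c and nest below 0.007 m and z of liner_c in the frame of nest below 0.012 m and angle between liner_c's own z axis and vertical below 0.05 rad and horizontal distance between each of coil0_c, coil1_c, coil2_c, coil3_c, coil4_c, coil5_c, coil6_c and nest below 0.05 m and z of coil0_c in the frame of nest between 0.053 and 0.063 m and angle between each of coil0_c, coil1_c, coil2_c, coil3_c, coil4_c, coil5_c, coil6_c's own z axis and vertical below 0.08 rad and z of coil1_c in the frame of nest between 0.053 and 0.063 m and z of coil2_c in the frame of nest between 0.053 and 0.063 m and z of coil3_c in the frame of nest between 0.053 and 0.063 m and z of coil4_c in the frame of nest between 0.053 and 0.063 m and z of coil5_c in the frame of nest between 0.053 and 0.063 m and z of coil6_c in the frame of nest between 0.053 and 0.063 m and horizontal distance between any of coil0_c, coil1_c, coil2_c, coil3_c, coil4_c, coil5_c, coil6_c and nest below 0.012 m), for 0.2 s.
At the end, for the whole second after the job is handed in: Liner flat on the cup floor (7 mm off centre at most); every coil upright (0.08 rad) in the cup on it, one within 12 mm of the cup's axis, the others round it; top disc level (0.04 rad) on the three shoulders, within 8 mm of the axis; all at rest (all of step 2 and horizontal distance between topdisc_c and seat below 0.008 m and z of topdisc_c in the frame of seat between 0.021 and 0.027 m and angle between topdisc_c's own z axis and vertical below 0.04 rad and linear speed of each of coil0, coil1, coil2, coil3, coil4, coil5, coil6, liner, topdisc below 0.02 m/s); the robot touches nothing.
It fails at once if a lock cylinder is pushed more than 40 mm from its place (distance of lock0 from where it was at the start of the episode above 0.04 m).
It fails at once if the other lock cylinder is pushed more than 40 mm from its place (distance of lock1 from where it was at the start of the episode above 0.04 m).
It fails at once if the pick case is pushed more than 40 mm from its place (distance of pickcase from where it was at the start of the episode above 0.04 m).
Of coil0, coil1, coil2, coil3, coil4, coil5, coil6 only 5 to 7 are there at a start; the rules pass over those that are not, and their reading is None.
At some moment in a run one of coil0, coil1, coil2, coil3, coil4, coil5, coil6, liner, topdisc may be knocked a few centimetres aside while the robot is not near it.
It also fails if it takes over 210 s, if anything falls off the work surface, if the arm or the gripper's body presses on something with over 40 N, if the wrist force passes 120 N, or if a joint passes its speed limit or range.

## Working session

There is one attempt and no reset: what is moved stays moved. The work goes in short steps, each a Python script; the robot and the scene stay as the last script left them, time stands still between calls to the robot, and variables do not carry over. Pictures are saved under pics/ and viewed, and the job is handed in when it is done.

```bash
ls; mkdir -p pics
python3 - <<'E'
from plant import ctrl,sensors,optics
import cv2,numpy as np
for n in("side","top"):
    im,d=optics.grab_frame(n)
    cv2.imwrite(f"pics/{n}0.png",im[:,:,::-1])
    np.save(f"pics/{n}0_d.npy",d); np.save(f"pics/{n}0_i.npy",im)
    p=optics.camera_params(n); print(n,p, d.min(),d.max())
print(sensors.read_state()); print(ctrl.tcp_to_tips)
E
```

```text
pics
side {'mtx': array([[452.11446884,   0.        , 259.08880957],
       [  0.        , 452.11446884, 197.3744784 ],
       [  0.        ,   0.        ,   1.        ]]), 'R': array([[-0.70042342, -0.71332613,  0.02393453],
       [-0.38468483,  0.34905507, -0.85450461],
       [ 0.601186  , -0.6077223 , -0.51889209]]), 't': array([312.58290438, 267.60322751, 884.04918421])} 0.0 2837.5608
top {'mtx': array([[401.79300154,   0.        , 257.5794705 ],
       [  0.        , 401.79300154, 191.59743809],
       [  0.        ,   0.        ,   1.        ]]), 'R': array([[ 9.81153536e-04, -9.99871788e-01,  1.59826342e-02],
       [-9.89377362e-01, -3.29395234e-03, -1.45332671e-01],
       [ 1.45366684e-01, -1.56702628e-02, -9.89253744e-01]]), 't': array([ -22.96348888,  479.88600286, 1109.54455682])} 0.0 2089.8013
{'t': 0.1, 'q': array([-1.46051433e+00,  2.07354323e-01,  1.54285091e+00,  1.84759401e-06,
        1.39349877e+00, -1.50501901e-01]), 'qvel': array([-9.92851652e-04,  4.42773428e-04, -3.52516428e-03, -1.84609381e-03,
       -3.03605044e-05, -1.00173804e-03]), 'tau': array([-3.68083092e-04, -3.84091473e+01, -2.92548734e+01, -2.21017444e-04,
        4.86533419e-03, -3.51028049e-06]), 'eef_pos': array([ 148.17323201, -554.90960029,  255.21184244]), 'eef_rot': array([[ 9.66188279e-01,  2.57837462e-01, -2.30565336e-04],
       [ 2.57837369e-01, -9.66186052e-01,  2.09873047e-03],
       [ 3.18362326e-04, -2.08721714e-03, -9.99997771e-01]]), 'force': array([-0.50122684, -0.32587155,  0.02108066]), 'wrist_torque': array([0.00233199, 0.03197509, 0.0703107 ]), 'grip_width': 85.40368565870934}
25.0
```

View pics/side0.png

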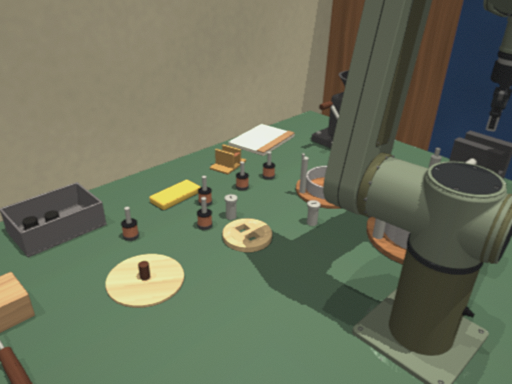

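View pics/top0.png

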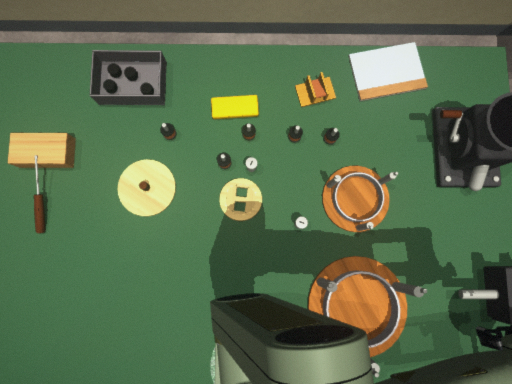

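The top view shows coils at about (168,131), (249,132), (224,160), (295,133) and (332,136). It also shows the liner (241,200), the top disc (147,187), lock cylinders (251,163) and (302,223), and the pick case (235,107). There are two caddies, at (356,198) and (358,306), so I'll measure both and enlarge a crop of each. The black things in the grey box have no plungers.

```bash
cat > h.py <<'E'
import numpy as np,cv2
from plant import ctrl,sensors,optics
P={n:optics.camera_params(n) for n in("side","top")}
def ray(n,u,v):
    p=P[n];d=p["R"].T@np.linalg.inv(p["mtx"])@np.array([u,v,1.]);c=-p["R"].T@p["t"];return c,d
def onz(n,u,v,z):
    c,d=ray(n,u,v);return c+d*(z-c[2])/d[2]
def proj(n,X):
    p=P[n];x=p["mtx"]@(p["R"]@np.asarray(X,float)+p["t"]);return x[:2]/x[2]
def cloud(n,d):
    p=P[n];v,u=np.mgrid[0:d.shape[0],0:d.shape[1]]
    q=np.stack([u,v,np.ones_like(u)],-1)@np.linalg.inv(p["mtx"]).T*d[...,None]
    W=(q-p["t"])@p["R"];W[d<=0]=np.nan;return W
def grab(n,tag):
    im,d=optics.grab_frame(n);cv2.imwrite(f"pics/{n}{tag}.png",im[:,:,::-1]);return im,d
def crop(im,x0,y0,x1,y1,s,name):
    cv2.imwrite(f"pics/{name}.png",cv2.resize(im[y0:y1,x0:x1,::-1],None,fx=s,fy=s,interpolation=cv2.INTER_CUBIC))
E
python3 - <<'E'
from h import *
i=np.load("pics/top0_i.npy");d=np.load("pics/top0_d.npy")
W=cloud("top",d);np.set_printoptions(suppress=True,precision=1)
for nm,(u,v) in dict(small=(356,198),big=(358,306)).items():
    r=46 if nm=="small" else 60
    w=W[v-r:v+r,u-r:u+r].reshape(-1,3)
    m=(w[:,2]>6)&(w[:,2]<16);a=w[m]
    print(nm,m.sum(),a.min(0),a.max(0),np.ptp(a,axis=0))
    m=(w[:,2]>46)&(w[:,2]<54);a=w[m];print(" rim",m.sum(),a.min(0),a.max(0))
    m=(w[:,2]>100)&(w[:,2]<140);print(w[m])
for u,v in[(168,131),(249,132),(224,160),(295,133),(332,136),(241,200),(147,187),(251,163),(302,223),(113,71)]:
    print(u,v,np.nanmax(W[v-8:v+9,u-8:u+9,2]),W[v,u],onz("top",u,v,44))
crop(i,290,140,430,250,5,"c0")
crop(i,80,40,360,240,2.8,"c1")
E
```

```text
small 2617 [ 369.6 -446.7    6. ] [ 561.6 -192.3   16. ] [192.  254.4  10. ]
 rim 243 [ 373.6 -376.3   46.1] [ 535.3 -223.4   53.8]
[[ 521.  -375.8  122.5]
 [ 520.9 -378.2  123.3]
 [ 521.  -381.   123. ]
 [ 521.4 -384.4  121. ]
 [ 518.9 -382.6  133.4]
 [ 518.8 -385.   133.9]
 [ 518.9 -387.8  133.6]
 [ 521.  -375.1  109. ]
 [ 518.1 -372.6  123.8]
 [ 519.2 -377.2  118.2]
 [ 518.3 -378.2  122.9]
 [ 518.3 -381.   122.6]
 [ 516.5 -380.3  132.1]
 [ 516.1 -382.2  134. ]
 [ 515.2 -383.1  138.8]
 [ 516.  -387.3  134.6]
 [ 517.8 -371.5  111.3]
 [ 516.7 -372.2  116.8]
 [ 515.5 -372.7  123.1]
 [ 516.2 -376.7  119.3]
 [ 515.7 -378.3  122.4]
 [ 515.7 -381.   122.3]
 [ 515.2 -382.8  124.8]
 [ 513.8 -382.7  132.3]
 [ 513.5 -384.8  133.7]
 [ 509.2 -222.5  138.9]
 [ 509.4 -225.3  138.1]
 [ 509.7 -228.3  136.3]
 [ 512.  -233.6  124.2]
 [ 517.  -372.3  100.7]
 [ 514.8 -371.   112.4]
 [ 514.  -372.2  116.5]
 [ 512.2 -371.5  126.1]
 [ 513.1 -375.7  121.7]
 [ 512.9 -378.1  122.5]
 [ 512.9 -380.8  122.5]
 [ 513.1 -383.8  121.7]
 [ 513.5 -387.1  119.9]
 [ 509.1 -222.7  125. ]
 [ 506.9 -222.9  136.9]
 [ 507.4
[... 5353 characters left out ...]
]
 [  50.8 -298.9  137.7]]
168 131 87.23172702523148 [654.  236.3  44.8] [654.2 236.5  44. ]
249 132 87.68591218222174 [652.4   3.2  44.6] [652.6   3.2  44. ]
224 160 89.06677435726485 [567.6  73.6  52.5] [569.5  74.2  44. ]
295 133 89.036061710606 [ 648.7 -129.3   49.6] [ 650.4 -129.9   44. ]
332 136 92.43783655960459 [ 642.  -237.1   44.1] [ 642.  -237.1   44. ]
241 200 20.39966906681047 [457.5  25.5  20.4] [454.6  24.9  44. ]
147 187 51.7165064409259 [491.8 291.9  36.9] [490.7 290.   44. ]
251 163 66.17119421674089 [556.7  -2.9  64.2] [561.1  -2.9  44. ]
302 223 66.26187452741068 [ 389.  -144.1   61.4] [ 390.2 -146.3   44. ]
113 71 39.64550022459556 [842.4 409.   29.3] [835.6 403.6  44. ]
```

Run:
```python
from h import *
print(sensors.read_state()["q"])
for n,t in (("x",0),):
    pass
```

```text
[-1.46051433e+00  2.07354323e-01  1.54285091e+00  1.84759401e-06
  1.39349877e+00 -1.50501901e-01]
```

View pics/c0.png

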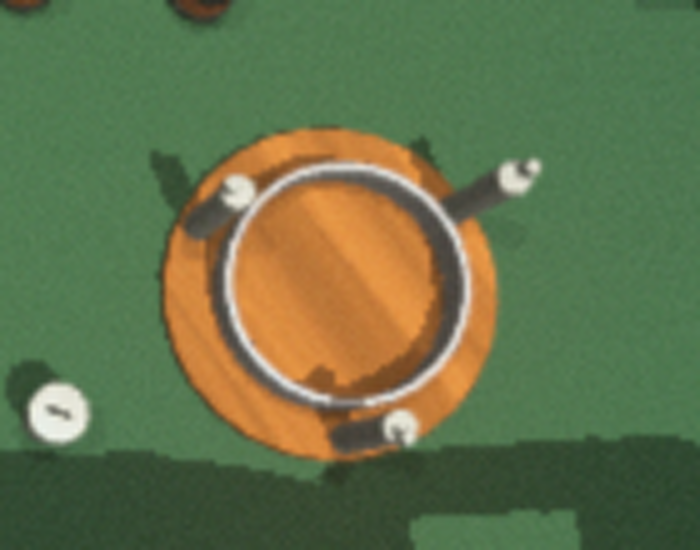

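View pics/c1.png

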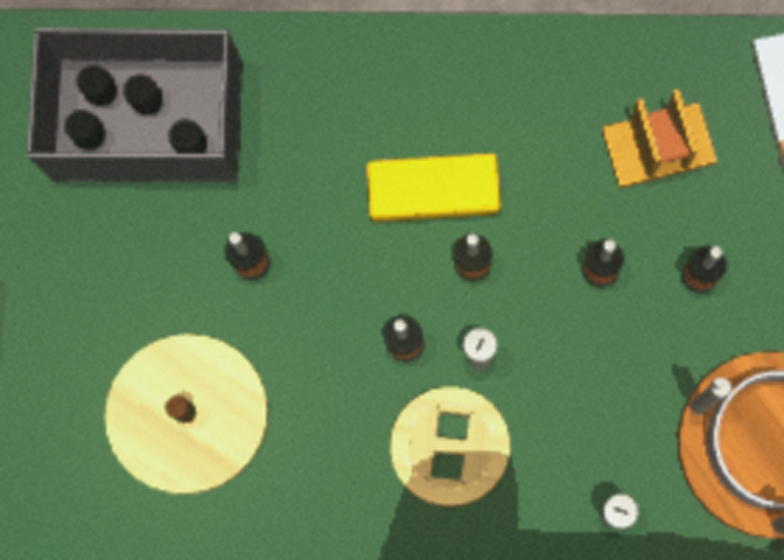

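The c0 crop shows the smaller caddy. Its base spans about 192–196 mm, with rim z about 50 and shoulders about 122, which matches the description. The one at (358,306) is about 290 mm across, so it isn't meant. The c1 crop shows five coils with plungers. The black pucks in the box at (123,77) aren't coils. I'll swing the arm aside to see what it was hiding and to measure.

Run:
```python
from h import *
q=sensors.read_state()["q"].copy();q[0]=1.3
ctrl.set_joints(q)
for n in("side","top"):
    im,d=grab(n,"1");np.save(f"pics/{n}1_d.npy",d);np.save(f"pics/{n}1_i.npy",im)
print(sensors.read_state()["t"])
```

```text
4.1083
```

View pics/side1.png

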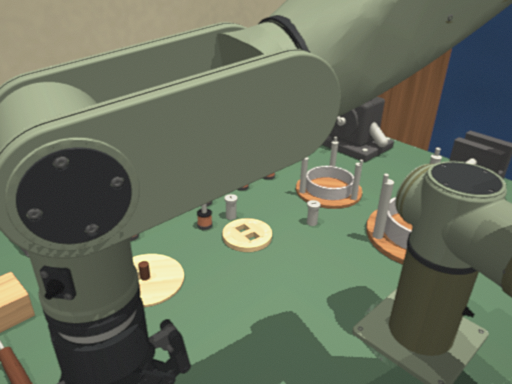

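View pics/top1.png

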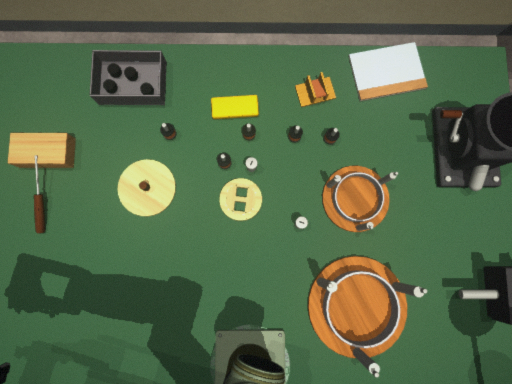

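All clear now. There are five coils, and no more were hidden behind the arm. Next I measure every part in both views.

```bash
cat > m.py <<'E'
from h import *
np.set_printoptions(suppress=True,precision=1)
def fitcircle(pts):
    A=np.c_[2*pts,np.ones(len(pts))];b=(pts**2).sum(1);s=np.linalg.lstsq(A,b,rcond=None)[0]
    return s[:2],np.sqrt(s[2]+s[:2]@s[:2])
def robust_circle(p):
    for _ in range(6):
        c,r=fitcircle(p);e=np.abs(np.hypot(*(p-c).T)-r);p=p[e<max(1.5,2*np.median(e))]
    return c,r,len(p)
def contour_world(n,mask,z):
    cs,_=cv2.findContours(mask,cv2.RETR_EXTERNAL,cv2.CHAIN_APPROX_NONE);c=max(cs,key=cv2.contourArea)[:,0]
    return np.array([onz(n,u,v,z)[:2] for u,v in c])
def near(n,shape,X,rad):
    m=np.zeros(shape[:2],np.uint8);a=np.array([proj(n,[X[0]+rad*np.cos(t),X[1]+rad*np.sin(t),X[2]]) for t in np.linspace(0,6.28,60)])
    cv2.fillPoly(m,[a.round().astype(int)],255);return m
def hsv(im):return cv2.cvtColor(im,cv2.COLOR_RGB2HSV)
def disc(n,im,X,rad,z,lo,hi):
    m=cv2.inRange(hsv(im),lo,hi)&near(n,im.shape,[X[0],X[1],z],rad)
    m=cv2.morphologyEx(m,cv2.MORPH_CLOSE,np.ones((3,3),np.uint8))
    return robust_circle(contour_world(n,m,z))
def coil(n,im,X):
    # bright plunger: blob around axis z 44..86; centroid and top end
    h=hsv(im);m=cv2.inRange(h,(0,0,110),(180,70,255))
    a=proj(n,[X[0],X[1],50]);b=proj(n,[X[0],X[1],90]);k=np.zeros(m.shape,np.uint8)
    cv2.line(k,tuple(int(x) for x in a.round()),tuple(int(x) for x in b.round()),255,13);m&=k
    nn,l,st,ce=cv2.connectedComponentsWithStats(m)
    if nn<2:return None
    i=1+st[1:,4].argmax();return ce[i],st[i,4]
E
python3 - <<'E'
from m import *
t=np.load("pics/top1_i.npy");s=np.load("pics/side1_i.npy");s0=np.load("pics/side0_i.npy")
h=hsv(t)
for u,v in[(241,215),(147,205),(340,215),(200,250),(356,185),(250,131)]:print((u,v),h[v,u])
h=hsv(s)
for u,v in[(230,236),(310,198),(330,185)]:print("s",(u,v),h[v,u],s[v,u])
W=(14,40,60),(32,200,255)
print("liner top",disc("top",t,(455,25),75,16,*W)); print("liner side",disc("side",s,(455,25),75,16,*W))
print("td top",disc("top",t,(488,292),98,8,*W));print("td side",disc("side",s0,(488,292),98,8,*W))
B=(0,100,60),(14,255,255)
print("base top",disc("top",t,(466,-307),110,12,*B));print("base side",disc("side",s,(466,-307),110,12,*B))
for c in[(654,236),(652,3),(569,74),(650,-130),(642,-237)]:
    for n,im in(("top",t),("side",s0)):
        r=coil(n,im,c)
        if r:print(c,n,r,onz(n,*r[0],68)[:2])
crop(t,285,150,425,260,5,"c2");crop(s,280,130,380,215,7,"c3")
crop(t,205,165,275,235,8,"c4")
E
```

```text
(241, 215) [ 32  87 231]
(147, 205) [ 26 103 228]
(340, 215) [ 14 135 136]
(200, 250) [ 63  95 118]
(356, 185) [ 14 180 218]
(250, 131) [38 70 55]
s (230, 236) [ 26  67 245] [245 236 181]
s (310, 198) [ 14 141 223] [223 157 100]
s (330, 185) [ 14 142 217] [217 151  96]
liner top (array([461.8,  27.6]), np.float64(59.439040739132636), 79)
liner side (array([453. ,  31.4]), np.float64(68.24024137579475), 88)
td top (array([494.2, 299.9]), np.float64(80.25873144187506), 99)
td side (array([492.9, 305. ]), np.float64(85.02270891231004), 142)
base top (array([ 465.6, -305.8]), np.float64(83.98749130270522), 414)
base side (array([ 456.9, -295.8]), np.float64(93.38926461446763), 64)
(654, 236) top (array([163.5, 124.4]), np.int32(19)) [666.2 244.6]
(654, 236) side (array([130.3, 209.9]), np.int32(262)) [670.5 226.9]
(652, 3) top (array([248.3, 125. ]), np.int32(18)) [665.8   5. ]
(652, 3) side (array([206.9, 179.2]), np.int32(237)) [666.5 -10.7]
(569, 74) top (array([222.4, 155.9]), np.int32(17)) [575.8  77.1]
(569, 74) side (array([203.6, 203.2]), np.int32(49)) [573.7  74.6]
(650, -130) top (array([297.4, 127.1]), np.int32(17)) [ 660.5 -134.3]
(650, -130) side (array([245.6, 164.2]), np.int32(135)) [ 661.3 -153. ]
(642, -237) top (array([335.5, 129.3]), np.int32(19)) [ 654.7 -242.7]
(642, -237) side (array([271.1, 155.6]), np.int32(185)) [ 651.7 -251.2]
```

```bash
ls pics
```

```text
c0.png
c1.png
c2.png
c3.png
c4.png
side0.png
side0_d.npy
side0_i.npy
side1.png
side1_d.npy
side1_i.npy
top0.png
top0_d.npy
top0_i.npy
top1.png
top1_d.npy
top1_i.npy
```

View pics/c2.png

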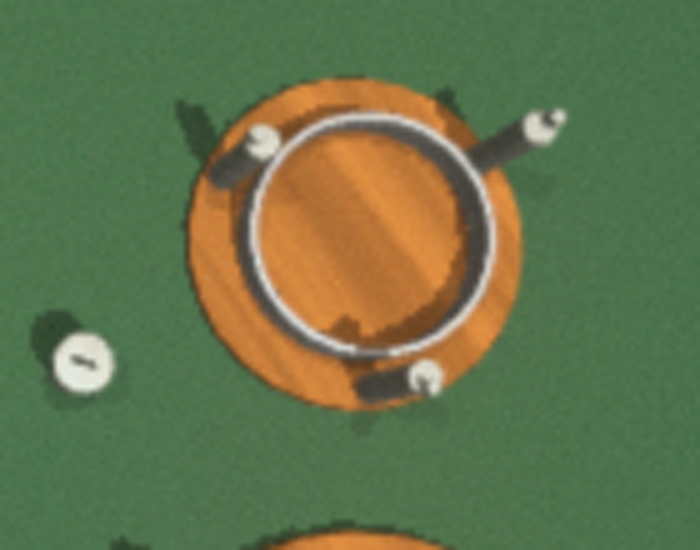

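View pics/c3.png

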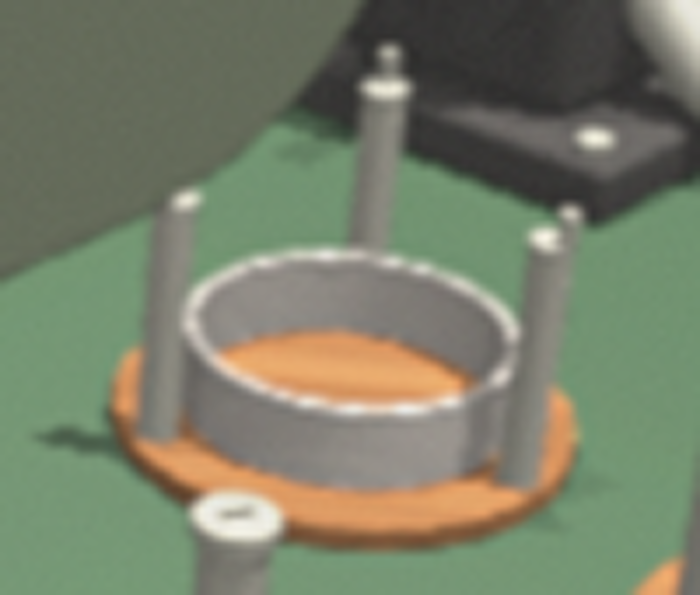

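View pics/c4.png

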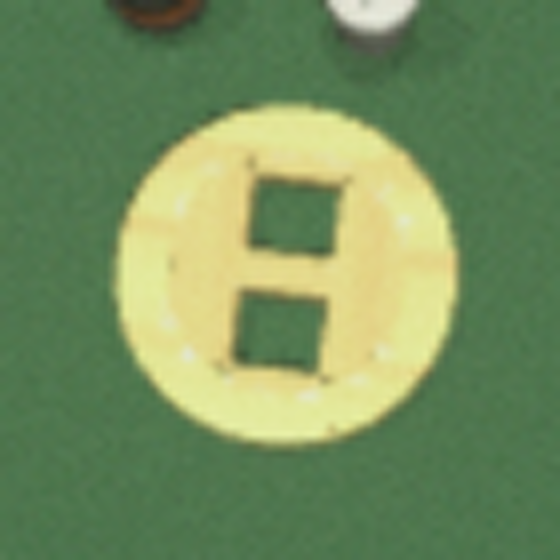

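c2 and c3 confirm the small caddy, with the cup and its three pillars; the shoulders in c2 are near (262,140), (541,127) and (427,377). c4 shows the liner, with its web running nearly horizontal between the two windows. My masks were loose, so I'll refine with fits that use the known radii and the bright plunger tips at z=86.

```bash
cat >> m.py <<'E'
from scipy.optimize import least_squares
CAM={n:-P[n]["R"].T@P[n]["t"] for n in P}
def fixfit(p,r,c0,cam=None):
    c=np.array(c0,float)
    for _ in range(8):
        q=p
        if cam is not None:
            a=c-cam[:2];a/=np.linalg.norm(a);q=p[(p-c)@a>-0.1*r]
        e=np.hypot(*(q-c).T)-r;q=q[np.abs(e)<6] if _>2 else q[np.abs(e)<15]
        c=least_squares(lambda c:np.hypot(*(q-c).T)-r,c,loss="soft_l1").x
    e=np.hypot(*(q-c).T)-r
    return c,len(q),e.std()
def wood(im):
    h=hsv(im);return cv2.inRange(h,(10,40,120),(37,255,255))
def disc2(n,im,X,r,z):
    m=wood(im)&near(n,im.shape,[X[0],X[1],z],r+18)
    cs,_=cv2.findContours(m,cv2.RETR_EXTERNAL,cv2.CHAIN_APPROX_NONE);c=max(cs,key=cv2.contourArea)
    p=np.array([onz(n,u,v,z)[:2] for u,v in c[:,0]])
    return fixfit(p,r-1.0,X[:2],CAM[n])
def rim(n,im,X):
    h=hsv(im);m=cv2.inRange(h,(0,0,165),(180,45,255))&near(n,im.shape,[X[0],X[1],50],80)
    v,u=np.nonzero(m);p=np.array([onz(n,a,b,50)[:2] for a,b in zip(u,v)])
    return fixfit(p,67.75,X[:2])
def tip(n,im,X,z=86,win=6,thr=150):
    """centroid of bright plunger top; X approx axis"""
    a=proj(n,[X[0],X[1],z]);h=hsv(im);m=cv2.inRange(h,(0,0,thr),(180,60,255))
    k=np.zeros(m.shape,np.uint8);cv2.circle(k,tuple(int(x) for x in a.round()),win,255,-1);m&=k
    nn,l,st,ce=cv2.connectedComponentsWithStats(m)
    if nn<2:return None
    i=1+st[1:,4].argmax();return onz(n,*ce[i],z)[:2],int(st[i,4]),ce[i]
E
python3 - <<'E'
from m import *
t=np.load("pics/top1_i.npy");s=np.load("pics/side1_i.npy");s0=np.load("pics/side0_i.npy")
print(CAM)
print("liner",disc2("top",t,(457,26),62,16),disc2("side",s,(457,26),62,16))
print("td",disc2("top",t,(490,292),84,8),disc2("side",s0,(490,292),84,8))
print("base",disc2("top",t,(466,-307),98,12),disc2("side",s,(466,-307),98,12))
print("rim",rim("top",t,(466,-307)),rim("side",s,(466,-307)))
for c in[(654,236),(652,3),(569,74),(650,-130),(642,-237)]:
    print(c,tip("top",t,c))
    print("   ",[tip("side",s0,c,thr=T) for T in(170,200)])
for c in [(508,-231),(513,-379),(381,-312)]:
    print("sh",tip("top",t,c,z=122,win=8,thr=150),tip("side",s,c,z=122,win=4,thr=190))
crop(s0,110,150,290,240,4.4,"c5")
E
```

```text
{'side': array([-209.6,  666.8,  679.9]), 'top': array([ 313.5,   -4. , 1167.7])}
liner (array([461.7,  27.5]), 65, np.float64(0.9752542495238878)) (array([462.6,  27.7]), 59, np.float64(1.0969521563449969))
td (array([495.7, 301.2]), 88, np.float64(0.9927875162048306)) (array([496.5, 303.4]), 95, np.float64(0.9493733754284789))
base (array([ 464.8, -307.3]), 94, np.float64(1.4490202801919472)) (array([ 463.4, -305.9]), 21, np.float64(2.239584403120023))
rim (array([ 465.7, -307.6]), 157, np.float64(1.250345671243365)) (array([ 464.2, -306.6]), 170, np.float64(2.6800961275482433))
(654, 236) (array([660.4, 240.9]), 13, array([163.4, 124.4]))
    [(array([658.7, 241.8]), 10, array([126.5, 207.8])), (array([659.9, 241.1]), 4, array([126.5, 207.5]))]
(652, 3) (array([660.1,   5.2]), 10, array([248.2, 125. ]))
    [(array([658.4,   6. ]), 7, array([203.7, 176.4])), (array([660.7,   5. ]), 2, array([203.5, 176. ]))]
(569, 74) (array([571.7,  76.5]), 11, array([222.2, 155.8]))
    [(array([571. ,  76.8]), 9, array([203.3, 197.9])), (array([570.3,  76.9]), 2, array([203.5, 198. ]))]
(650, -130) (array([ 654.5, -132.1]), 13, array([297.4, 127.2]))
    [(array([ 652.9, -130.5]), 3, array([242., 162.])), (array([ 652.9, -130.5]), 1, array([242., 162.]))]
(642, -237) (array([ 648.5, -238.7]), 12, array([335.5, 129.5]))
    [(array([ 648.9, -238.3]), 4, array([269. , 151.8])), None]
sh (array([ 502.4, -236. ]), 46, array([338.8, 178.7])) (array([ 498.8, -230.9]), 4, array([306. , 158.2]))
sh (array([ 513. , -381.5]), 35, array([393.2, 175. ])) (array([ 510.5, -378.5]), 8, array([335. , 142.4]))
sh (array([ 380.8, -313.4]), 31, array([369.7, 224.7])) (array([ 382.7, -311.4]), 8, array([357.4, 163.6]))
```

View pics/c5.png

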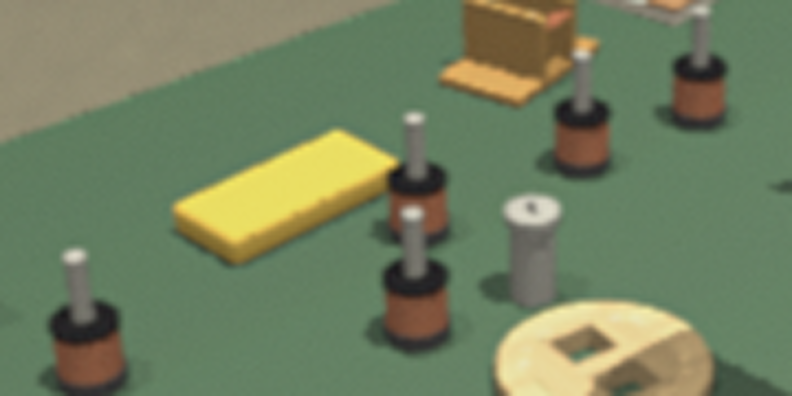

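The two views agree within about 2 mm:

| Item | Position (mm) |
|---|---|
| Nest | (465, -307.3) |
| Liner | (462, 27.5) |
| Top disc | (496, 302) |
| Pillar directions | about 64°, -57°, -176° |

Next I pick up the liner, with the jaws along about -7.5°.

```bash
cat >> m.py <<'E'
def rot(a):
    c,s=np.cos(a),np.sin(a);return np.array([[-s,c,0],[c,s,0],[0,0,-1.]])
def bestrot(xy,z,a):
    """choose a or a+pi with last joint nearest mid range"""
    best=None
    for k in(a,a+np.pi):
        q=ctrl.solve_ik([xy[0],xy[1],z],rot(k))
        if q is not None and(best is None or abs(q[5])<abs(best[1][5])):best=(k,q)
    return best
def st():
    s=sensors.read_state();print("t %.1f pos %s F %s w %.1f"%(s["t"],s["eef_pos"].round(1),s["force"].round(1),s["grip_width"]));return s
E
python3 - <<'E'
from m import *
mid=onz("top",240.5,198.7,16)[:2];print(mid)
xy=np.array([462,27.3]);a=np.radians(-7.5)
k,q=bestrot(xy,230,a);print(k,q)
print(bestrot((465,-307.3),230,a),[ctrl.solve_ik([465,-307.3,z],rot(k)) for z in(230,40)])
ctrl.gripper_to(26,40);st()
ctrl.move_ptp([xy[0],xy[1],150],rot(k));st()
print(ctrl.move_l([xy[0],xy[1],70]));
grab("top","2");im,_=grab("side","2");crop(im,190,170,310,270,6,"c6");st()
E
```

```text
[461.9  27.1]
-0.1308996938995747 [-0.1 -0.   1.8 -0.   1.3  0. ]
(np.float64(-0.1308996938995747), array([-0.7,  0.2,  1.6, -0. ,  1.3, -0.6])) [array([-0.7,  0.2,  1.6, -0. ,  1.3, -0.6]), array([-0.7,  0.4,  1.7, -0. ,  1. , -0.6])]
t 4.7 pos [ 68.8 570.2 255.2] F [-0.1  0.3  0.5] w 26.1
t 7.1 pos [462.1  27.9 150.2] F [-0.6  0.5  0.7] w 26.0
False
t 7.9 pos [463.3  27.3  71.2] F [-0.3  0.1  0. ] w 25.8
```

View pics/c6.png

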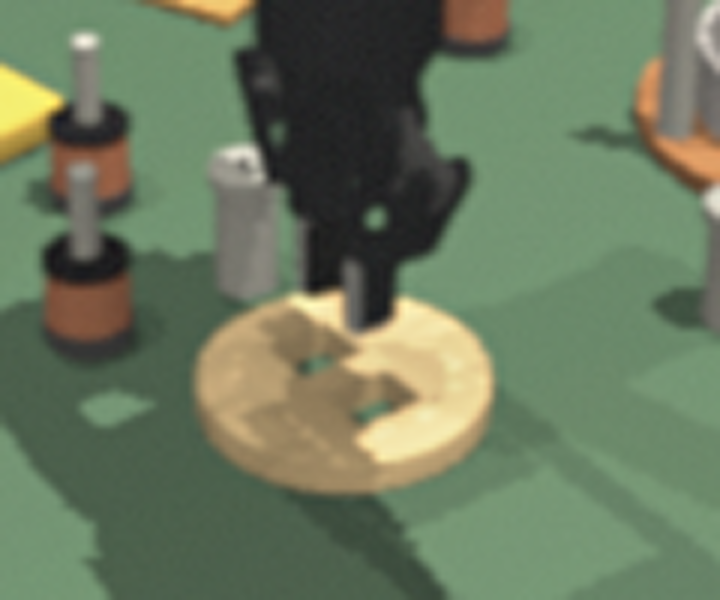

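View pics/top2.png

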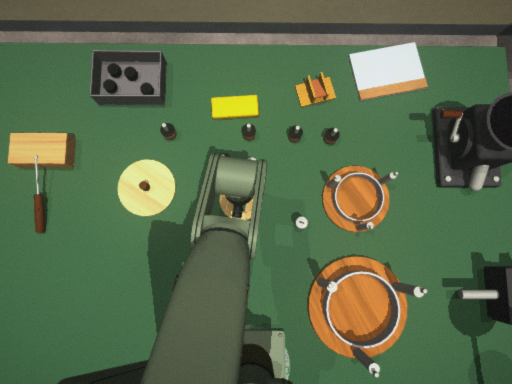

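The fingers stand above the two windows (c6, around (345,290)), and the lock at (245,220) is clear. I'll lower and pinch.

Run:
```python
from m import *
s=st();p=s["eef_pos"]
print(ctrl.move_l([462,27.3,28],vel=60,threshold=8));st()
ctrl.gripper_to(8,40);s=st()
ctrl.move_l([462,27.3,60],vel=80);st()
im,_=grab("side","3");crop(im,190,150,310,250,6,"c7")
```

```text
t 7.9 pos [463.3  27.3  71.2] F [-0.3  0.1  0. ] w 25.8
False
t 8.8 pos [462.2  27.3  28. ] F [ 0.8  0.  -0.1] w 26.2
t 9.0 pos [462.6  27.2  28.5] F [-0.3  0.7  1.2] w 12.8
t 9.6 pos [462.   27.3  60.2] F [ 0.1 -0.6 -1.6] w 12.7
```

View pics/c7.png

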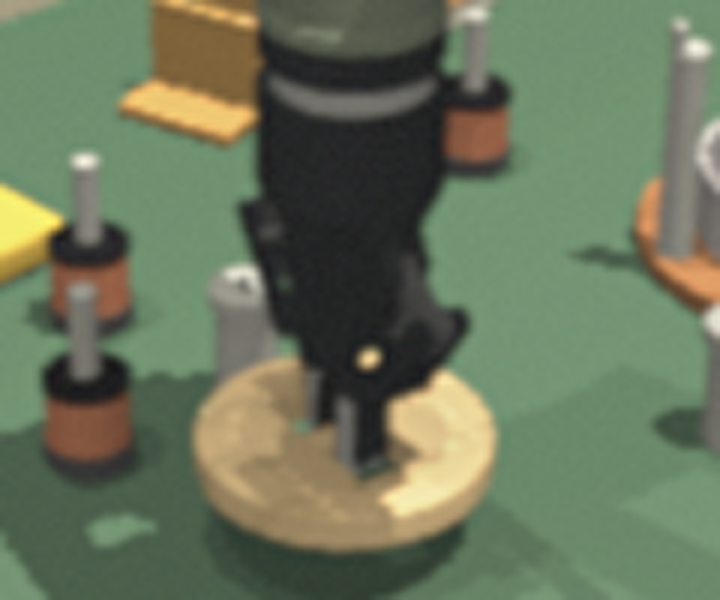

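The liner is held level and the wrist force is small. Now into the cup.

Run:
```python
from m import *
a=np.radians(-7.5)
ctrl.move_l([462,27.3,200],vel=200)
ctrl.move_ptp([465,-307.2,205],rot(a));st()
ctrl.move_l([465,-307.2,95],vel=150);st()
im,_=grab("side","4");crop(im,280,110,380,210,6,"c8")
```

```text
t 11.7 pos [ 465.1 -305.9  204.4] F [ 0.2  0.  -1.3] w 13.1
t 12.6 pos [ 465.8 -307.5   96. ] F [ 0.5 -0.6 -0.9] w 12.7
```

View pics/c8.png

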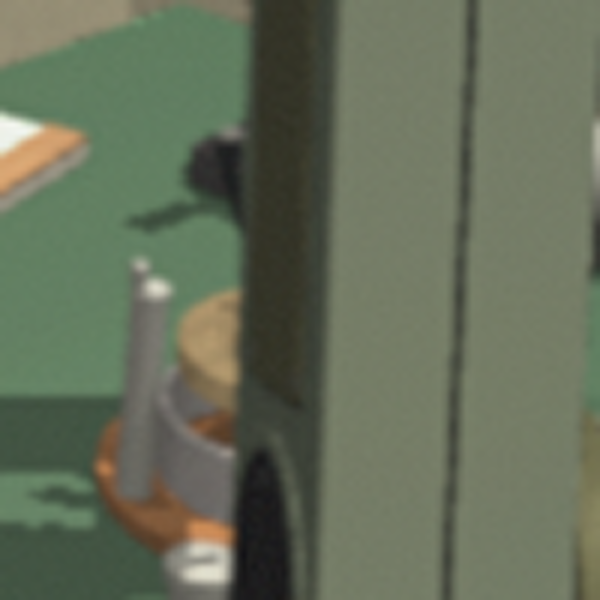

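Run:
```python
from m import *
r=ctrl.move_l([465,-307.2,39],vel=50,threshold=8);print(r);st()
```

```text
True
t 13.7 pos [ 464.5 -306.8   40.5] F [-1.8  0.6  5.1] w 12.7
```

It reached the floor at z=40.5, where I expected it. I'll release, go up and check from above.

Run:
```python
from m import *
ctrl.gripper_to(24);p=st()["eef_pos"]
ctrl.move_l([p[0],p[1],205],vel=200)
k,q=bestrot((571.3,76.6),230,0.3);print(k,q)
ctrl.move_ptp([571.3,76.6,230],rot(k));st()
im,_=grab("top","5");crop(im,300,140,420,250,6,"c9")
i2,_=grab("side","5")
print("rim",rim("top",im,(465,-307)))
print("liner",disc2("top",im,(465,-307),62,28),disc2("side",i2,(465,-307),62,28))
for c in[(660,241),(660,5),(571.5,76),(654,-132),(648.5,-238.5)]:print(tip("top",im,c))
```

```text
t 13.9 pos [ 463.3 -305.7   39. ] F [ 0.3 -0.3  0.4] w 23.8
0.3 [-0.   0.2  1.6 -0.   1.3 -0.3]
t 16.4 pos [571.3  75.5 229.7] F [0.4 0.1 0.4] w 24.0
rim (array([ 465.7, -307.9]), 170, np.float64(1.2437666359598225))
liner (array([ 465.2, -307.1]), 64, np.float64(1.0294624633899776)) (array([ 466.8, -308.3]), 34, np.float64(1.8365622081273967))
None
(array([660.1,   5.2]), 10, array([248.2, 125. ]))
(array([582.6,  66.1]), 1, array([226., 152.]))
(array([ 654.5, -132.1]), 13, array([297.4, 127.2]))
(array([ 648.5, -238.7]), 12, array([335.5, 129.5]))
```

View pics/c9.png

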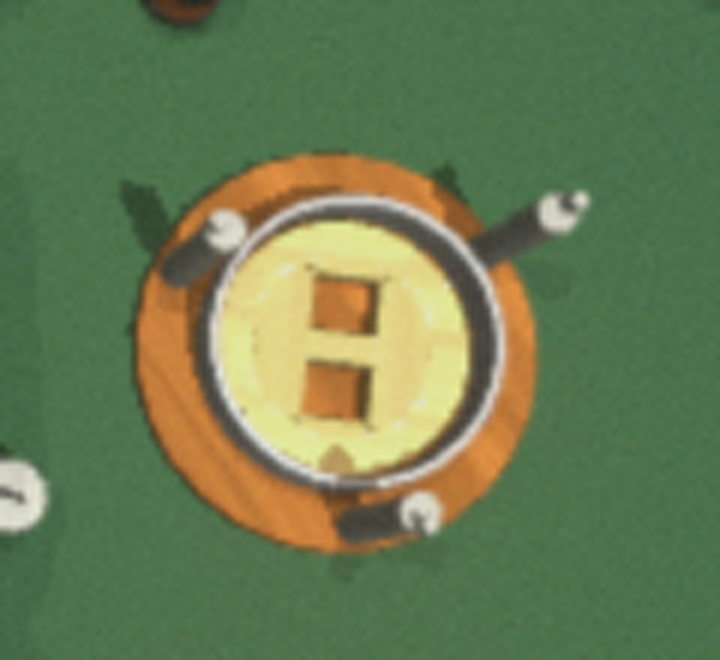

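View pics/side5.png

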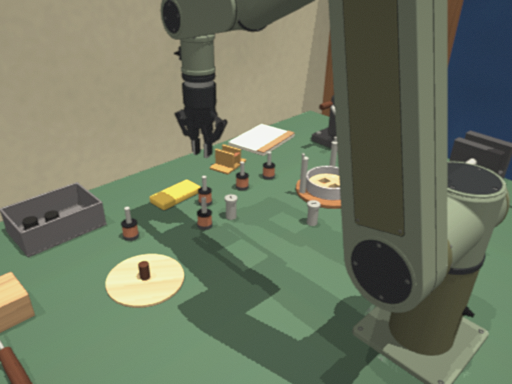

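The liner lies flat and centred: (465.2,-307.1) against a rim centre of (465.7,-307.9). Next, the nearest coil at (571.5,76.6), which goes in the middle.

```bash
cat >> m.py <<'E'
NEST=np.array([465.3,-307.5]); H=74
def pick(xy,a,pre=34):
    k,_=bestrot(xy,230,a);ctrl.gripper_to(pre,45)
    ctrl.move_ptp([*xy,230],rot(k))
    ctrl.move_l([*xy,120],vel=180)
    ctrl.move_l([*xy,H],vel=70,threshold=6)and print("!contact");st()
    ctrl.gripper_to(5,45);s=st()
    ctrl.move_l([*xy,110],vel=100);st()
    ctrl.move_l([*xy,235],vel=220);return s["grip_width"]
def place(xy,a):
    k,_=bestrot(xy,235,a)
    ctrl.move_ptp([*xy,235],rot(k))
    ctrl.move_l([*xy,150],vel=180)
    ctrl.hold(0.1)
    print("touch",ctrl.move_l([*xy,100],vel=50,threshold=6));s=st();return s
def release(up=240,w=26):
    p=st()["eef_pos"];ctrl.gripper_to(w);ctrl.move_l([p[0],p[1],up],vel=180)
E
python3 - <<'E'
from m import *
pick(np.array([571.5,76.6]),0.3)
im,_=grab("side","6")
E
```

```text
t 18.6 pos [571.7  76.6  74. ] F [-0.3 -0.1 -1.2] w 34.1
t 18.9 pos [572.2  76.6  74.7] F [ 0.5 -0.3  2. ] w 10.6
t 19.4 pos [571.4  76.6 110.1] F [-0.  -0.1 -2.2] w 10.6
```

View pics/side6.png

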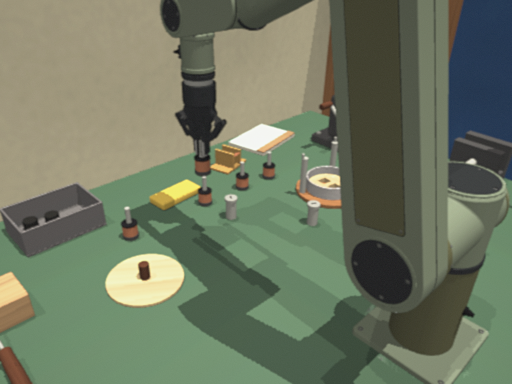

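The coil hangs in the fingers at (202,160). I'll place it in the middle.

Run:
```python
from m import *
place(NEST,0.0)
```

```text
touch True
t 23.2 pos [ 464.8 -307.   102.7] F [-0.7 -0.   4. ] w 10.7
```

Run:
```python
from m import *
release()
c=(648.6,-238.6);k,_=bestrot(c,230,1.0);print(k)
ctrl.move_ptp([560,-100,260],rot(k))
im,_=grab("top","7");crop(im,290,110,410,240,5,"c10");i2,_=grab("side","7")
print(tip("top",im,NEST,z=114),tip("side",i2,NEST,z=114))
print("rim",rim("top",im,NEST))
for c in[(660,241),(660,5),(654,-132),(648.5,-238.5)]:print(tip("top",im,c),tip("side",i2,c,thr=170))
st()
```

```text
t 23.2 pos [ 464.8 -307.   102.7] F [-0.7 -0.   4. ] w 10.7
1.0
(array([ 464.5, -307.6]), 13, array([365.4, 193.4])) None
rim (array([ 465.8, -307.8]), 167, np.float64(1.3135127980352928))
(array([660.4, 240.9]), 13, array([163.4, 124.4])) (array([658.8, 242.6]), 12, array([126.2, 207.9]))
(array([658.9,   3.5]), 5, array([248.8, 125.4])) (array([658.9,   2.9]), 2, array([204.5, 176. ]))
None (array([ 652.9, -130.5]), 3, array([242., 162.]))
(array([ 648.9, -232.1]), 24, array([333.2, 129.4])) (array([ 650.4, -238.6]), 7, array([268.7, 151.6]))
t 25.5 pos [ 559.4 -101.4  259.3] F [0.2 0.4 0.2] w 25.8
```

View pics/c10.png

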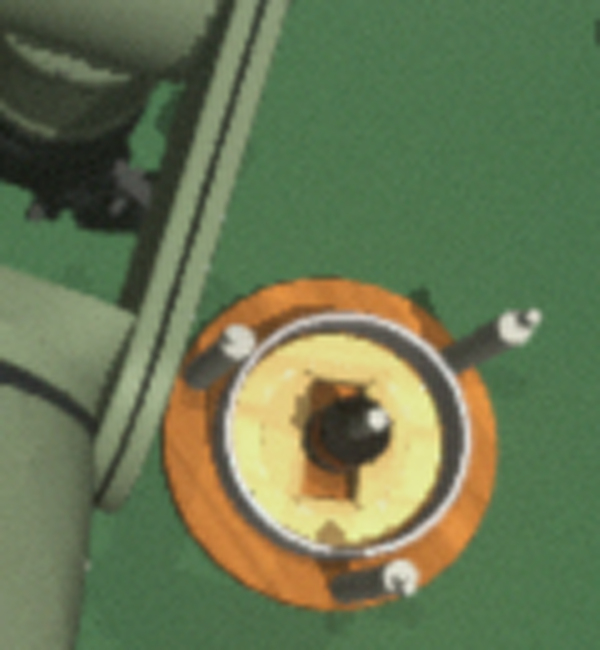

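View pics/side7.png

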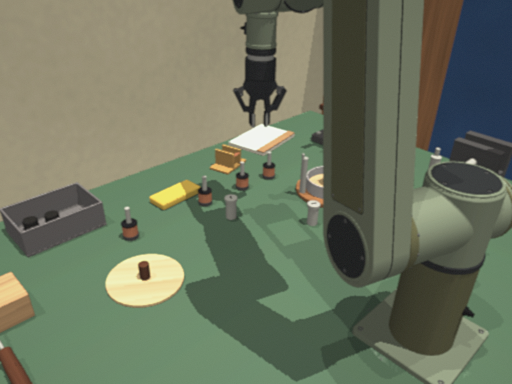

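The centre coil stands at (464.5,-307.6), within 1.5 mm of the axis, and camera and tool agree. Next is the coil at (648.6,-238.6), still unmoved in the side view at (269,152).

```bash
cat >> m.py <<'E'
SL=[31.5,95.5,211.5,275.5];JW=[91.5,35.5,271.5,215.5]
def slot(i):
    f=np.radians(SL[i]);return NEST+43*np.array([np.cos(f),np.sin(f)]),np.radians(JW[i])
E
python3 - <<'E'
from m import *
for i in range(4):
    p,j=slot(i);print(i,p,[bestrot(p,z,j) is not None for z in(235,102)])
pick(np.array([648.7,-238.6]),1.0)
p,j=slot(0);place(p,j)
E
```

```text
0 [ 502. -285.] [True, True]
1 [ 461.2 -264.7] [True, True]
2 [ 428.6 -330. ] [True, True]
3 [ 469.4 -350.3] [True, True]
t 28.0 pos [ 648.9 -238.7   74.1] F [ 0.3 -0.2  1. ] w 34.4
t 28.3 pos [ 649.2 -238.8   74.8] F [0.7 0.3 1. ] w 10.9
t 28.8 pos [ 649.1 -238.8  110.9] F [ 0.7  0.9 -1.5] w 10.7
touch True
t 33.1 pos [ 501.3 -284.6  102.7] F [-0.8 -0.   3.5] w 11.0
```

```bash
cat >> m.py <<'E'
def look(tag,coils,placed):
    im,_=grab("top",tag);i2,_=grab("side",tag);crop(im,300,130,420,250,5,"z"+tag)
    for c in coils:print("bench",c,tip("top",im,c,win=8),tip("side",i2,c,thr=170))
    for c in placed:print("cup",np.round(c,1),tip("top",im,c,z=114,win=5,thr=170))
    return im,i2
E
python3 - <<'E'
from m import *
release()
k,_=bestrot((560,60),260,1.0)
ctrl.move_ptp([560,60,260],rot(k))
look("8",[(660,241),(659.7,5),(654,-132)],[NEST,slot(0)[0]]);st()
E
```

```text
t 33.1 pos [ 501.3 -284.6  102.7] F [-0.8 -0.   3.5] w 11.0
bench (660, 241) (array([660.1, 240.6]), 12, array([163.5, 124.5])) (array([659.3, 241.3]), 16, array([126.6, 207.6]))
bench (659.7, 5) (array([660.1,   5.2]), 10, array([248.2, 125. ])) (array([659.8,   5.7]), 10, array([203.5, 176.2]))
bench (654, -132) (array([ 654.5, -132.1]), 13, array([297.4, 127.2])) (array([ 652.7, -128.8]), 5, array([241.6, 162.2]))
cup [ 465.3 -307.5] (array([ 465.1, -307.1]), 11, array([365.2, 193.2]))
cup [ 502. -285.] (array([ 503. , -285.6]), 11, array([356.6, 179.1]))
t 36.1 pos [560.   59.4 259.7] F [-0.5  0.4 -0.4] w 25.8
```

View pics/z8.png

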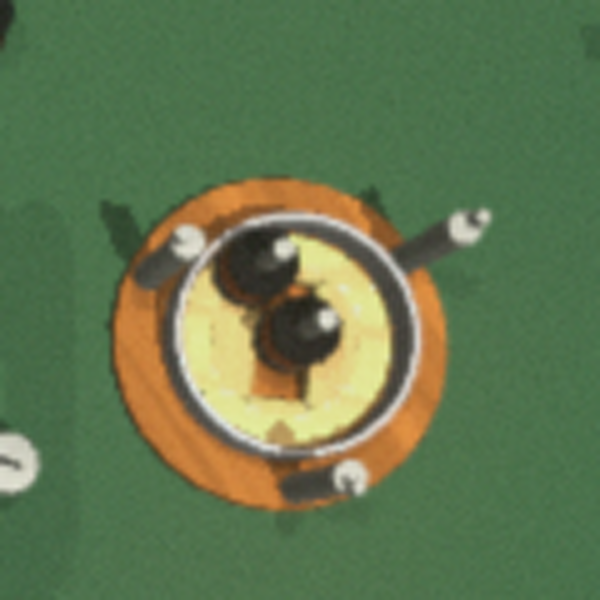

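View pics/top8.png

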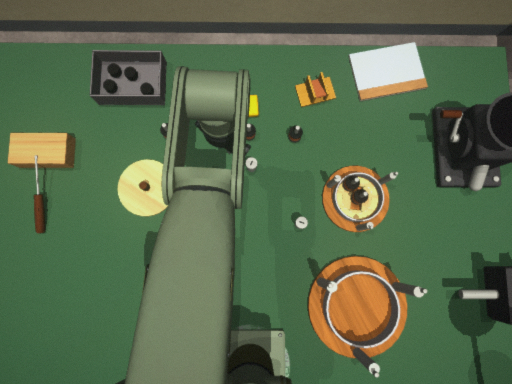

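Two coils stand in the cup, the second at (503,-285.6), and the other three are unmoved. Next is the coil at (654,-132).

Run:
```python
from m import *
pick(np.array([654.2,-131.6]),0.3)
p,j=slot(2);s=place(p,j)
if 100.8<s["eef_pos"][2]<104.5:
    release()
    k,_=bestrot((560,120),260,1.0)
    ctrl.move_ptp([560,120,260],rot(k))
    look("9",[(660,241),(659.9,5.2)],[NEST,slot(0)[0],slot(2)[0]]);st()
```

```text
t 38.8 pos [ 654.4 -131.7   74.1] F [ 0.4 -0.5 -0.4] w 33.9
t 39.2 pos [ 654.9 -131.8   74.9] F [0.4 0.2 0.5] w 11.0
t 39.7 pos [ 654.4 -131.7  110.6] F [-0.1 -0.1 -2.6] w 10.7
touch True
t 43.2 pos [ 428.1 -329.5  102.8] F [0.  0.1 3.5] w 10.8
t 43.2 pos [ 428.1 -329.5  102.8] F [0.  0.1 3.5] w 10.8
bench (660, 241) (array([660.4, 240.9]), 13, array([163.4, 124.4])) (array([659.3, 241.3]), 16, array([126.6, 207.6]))
bench (659.9, 5.2) None None
cup [ 465.3 -307.5] (array([ 465. , -306.6]), 10, array([365. , 193.2]))
cup [ 502. -285.] (array([ 502.6, -285.4]), 12, array([356.6, 179.2]))
cup [ 428.6 -330. ] (array([ 428.8, -330. ]), 12, array([374.3, 206.8]))
t 46.2 pos [560.1 119.  259.8] F [-0.3  0.1  0.2] w 26.1
```

View pics/z9.png

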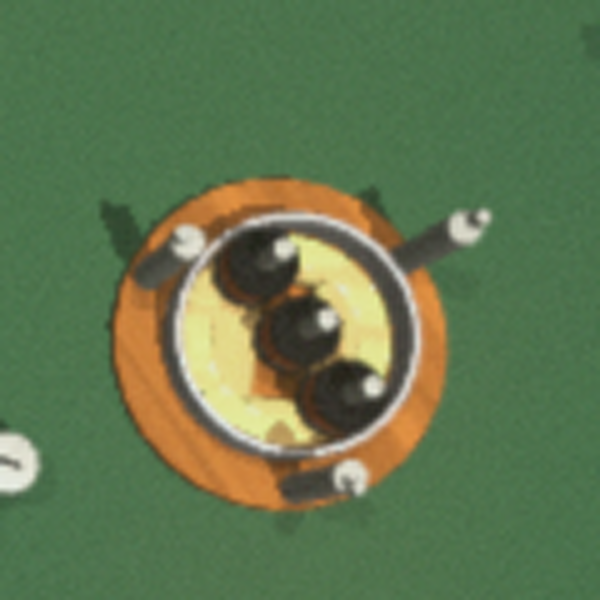

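View pics/top9.png

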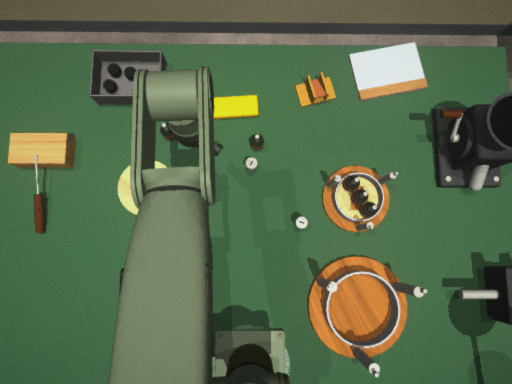

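Three coils are in. The coil that stood at (248,125) has been knocked aside to about (257,142), near the lock cylinder. I'll enlarge that spot to check that it's upright.

Run:
```python
from m import *
im=cv2.imread("pics/top9.png")[:,:,::-1].copy();i2=cv2.imread("pics/side9.png")[:,:,::-1].copy()
crop(im,225,95,285,180,7,"c11")
e=onz("top",257,136,86);print(e,proj("side",e))
print(tip("top",im,e,win=9),tip("side",i2,e,win=9,thr=170))
u,v=proj("side",e).round().astype(int);crop(i2,u-50,v-25,u+50,v+55,7,"c12")
r=tip("top",im,(560,-3),z=62,win=9,thr=150);print("lock",r)
```

```text
[628.6 -19.4  86. ] [218.  177.3]
(array([628.6, -18.8]), 10, array([256.8, 136. ])) (array([628.7, -17.9]), 8, array([217.5, 177.5]))
lock (array([558.5,  -3. ]), 98, array([251. , 162.6]))
```

View pics/c11.png

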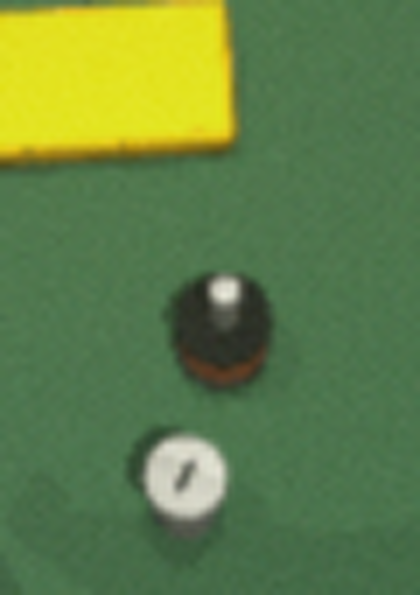

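View pics/c12.png

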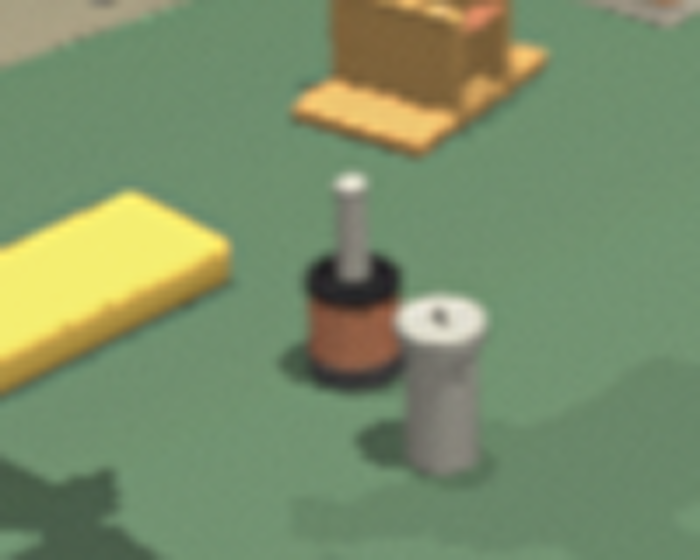

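It's still upright, at (628.6,-18.6) in both views, with the lock 72 mm away towards the robot. I'll take it with the jaws along y and put it in slot 1.

Run:
```python
from m import *
pick(np.array([628.6,-18.5]),1.45)
p,j=slot(1);s=place(p,j)
if 100.8<s["eef_pos"][2]<104.5:
    release()
    k,_=bestrot((560,60),260,1.0)
    ctrl.move_ptp([560,60,260],rot(k))
    look("10",[(660,241)],[NEST]+[slot(i)[0] for i in(0,1,2)]);st()
```

```text
t 50.2 pos [628.8 -18.5  74.1] F [-0.1  0.2  1.2] w 33.7
t 50.5 pos [629.2 -18.6  74.7] F [ 0.2 -0.6 -0.4] w 10.8
t 51.0 pos [628.7 -18.5 110.5] F [-0.5  1.  -1.7] w 11.0
touch True
t 55.7 pos [ 460.6 -264.2  102.7] F [-1.1 -0.6  4.1] w 10.6
t 55.7 pos [ 460.6 -264.2  102.7] F [-1.1 -0.6  4.1] w 10.6
bench (660, 241) (array([660.4, 240.9]), 13, array([163.4, 124.4])) (array([658.8, 241.4]), 15, array([126.6, 207.7]))
cup [ 465.3 -307.5] (array([ 465.1, -307.1]), 11, array([365.2, 193.2]))
cup [ 502. -285.] (array([ 503. , -285.6]), 11, array([356.6, 179.1]))
cup [ 461.2 -264.7] (array([ 461. , -264.9]), 11, array([349.5, 194.6]))
cup [ 428.6 -330. ] (array([ 429.2, -330.2]), 13, array([374.4, 206.6]))
t 58.3 pos [560.   58.6 259.7] F [ 0.  -0.2  0.3] w 25.8
```

View pics/z10.png

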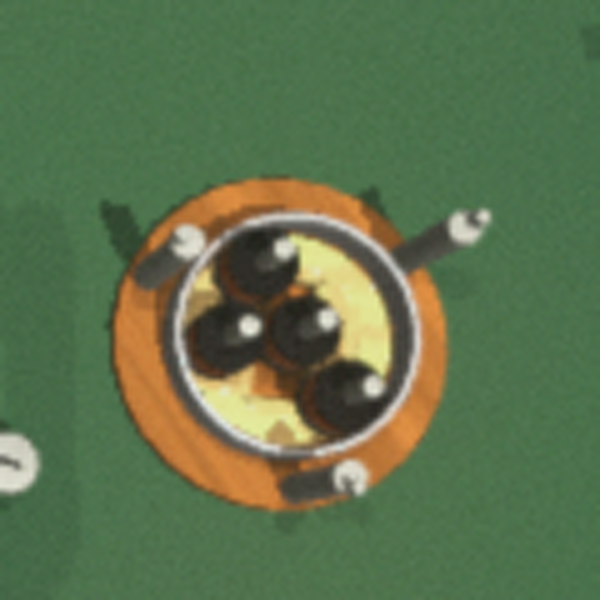

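View pics/side10.png

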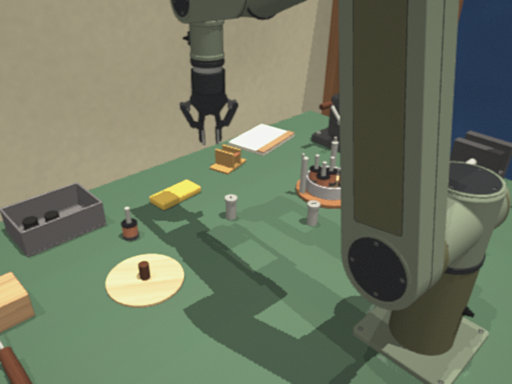

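Four are in and upright. The last coil is at (660,241); afterwards I'll park where I can check the cup and the top disc.

Run:
```python
from m import *
pick(np.array([660.1,241.0]),0.6)
p,j=slot(3);s=place(p,j)
if 100.8<s["eef_pos"][2]<104.5:
    release()
    k,_=bestrot((600,0),280,1.0)
    ctrl.move_ptp([600,0,280],rot(k))
    im,i2=look("11",[],[NEST]+[slot(i)[0] for i in range(4)]);st()
    print("td",disc2("top",im,(495.7,301.5),84,8),disc2("side",i2,(495.7,301.5),84,8))
    print("rim",rim("top",im,NEST))
    crop(im,100,140,200,240,6,"c13")
```

```text
t 61.0 pos [660.3 241.1  74.1] F [ 0.5  0.  -0.4] w 34.1
t 61.3 pos [660.8 241.2  75. ] F [0.5 0.8 2. ] w 10.5
t 61.8 pos [660.7 241.1 111.2] F [-1.1 -0.3 -2.1] w 10.7
touch True
t 66.3 pos [ 468.8 -349.7  102.9] F [-0.3  1.6  4.7] w 10.6
t 66.3 pos [ 468.8 -349.7  102.9] F [-0.3  1.6  4.7] w 10.6
cup [ 465.3 -307.5] (array([ 465. , -306.6]), 10, array([365. , 193.2]))
cup [ 502. -285.] (array([ 503. , -285.6]), 11, array([356.6, 179.1]))
cup [ 461.2 -264.7] (array([ 461. , -264.9]), 11, array([349.5, 194.6]))
cup [ 428.6 -330. ] (array([ 428.8, -330. ]), 12, array([374.3, 206.8]))
cup [ 469.4 -350.3] (array([ 468.9, -349.8]), 10, array([381.1, 191.8]))
t 69.1 pos [599.9  -1.5 279.6] F [-0.6 -0.4 -0.6] w 26.1
td (array([495.6, 301.2]), 88, np.float64(1.0330552676367204)) (array([496.5, 303.4]), 95, np.float64(0.9488421414850872))
rim (array([ 465.9, -307.7]), 161, np.float64(1.5131758213774085))
```

View pics/z11.png

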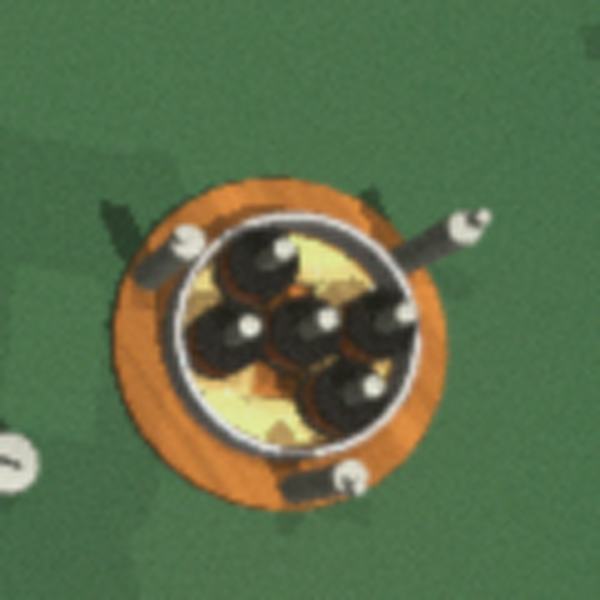

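View pics/c13.png

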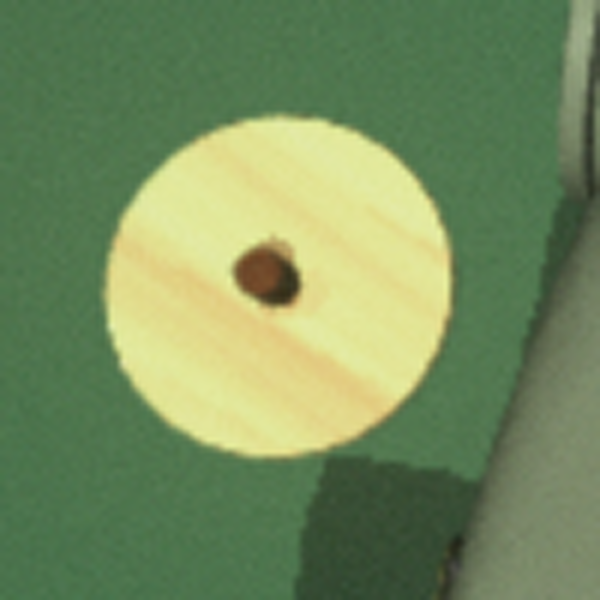

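View pics/side11.png

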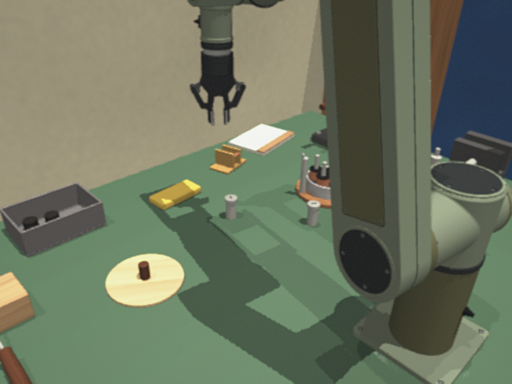

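All five coils are in the cup, with tips within 1 mm of their targets. The top disc is unmoved at about (496,302). Next I check its centre against the knob and pick it up.

Run:
```python
from m import *
print("knob",onz("top",142.6,184.2,48))
xy=np.array([496.0,302.0])
k,_=bestrot(xy,230,0.6);k2=bestrot((465.5,-307.5),235,-0.6);print(k,k2)
ctrl.gripper_to(44,70)
ctrl.move_ptp([*xy,200],rot(k))
ctrl.move_l([*xy,80],vel=150);st()
print(ctrl.move_l([*xy,37],vel=50,threshold=6));st()
ctrl.gripper_to(12,70);st()
ctrl.move_l([*xy,70],vel=60);st()
ctrl.move_l([*xy,150],vel=100)
i2,_=grab("side","12");grab("top","12");st()
crop(i2,80,120,240,300,3.2,"c14")
```

```text
knob [498.  301.6  48. ]
0.6 (-0.6, array([-0.7,  0.2,  1.6, -0. ,  1.3, -0.1]))
t 71.6 pos [497.  302.2  81. ] F [-0.2  0.1  0.3] w 44.0
False
t 72.6 pos [496.3 302.1  37.3] F [ 0.7 -0.3 -0.2] w 44.1
t 72.9 pos [496.7 302.4  37.9] F [ 0.6 -0.3  3.3] w 22.6
t 73.6 pos [495.9 302.   70.1] F [-0.4  0.3 -3.4] w 22.5
t 74.7 pos [495.2 301.6 148.8] F [ 0.1  0.4 -4.6] w 22.4
```

View pics/c14.png

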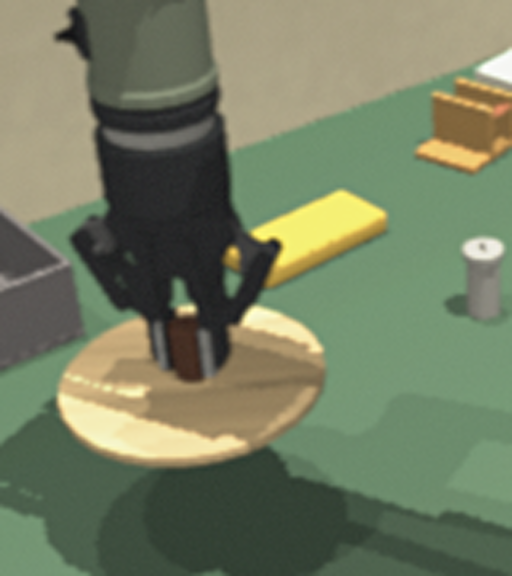

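The disc is held but looks a little tilted in c14, with its left edge near row 395 and its right edge near 345. I'll measure the tilt from the side depth.

```bash
cat >> m.py <<'E'
def tilt(n,im,d,X,r,z0,z1):
    W=cloud(n,d);m=wood(im)>0
    w=W[m&np.isfinite(W[...,2])];w=w[(np.hypot(w[:,0]-X[0],w[:,1]-X[1])<r)&(w[:,2]>z0)&(w[:,2]<z1)]
    for _ in range(5):
        c=w.mean(0);nrm=np.linalg.svd(w-c,full_matrices=False)[2][2];nrm*=np.sign(nrm[2]);e=np.abs((w-c)@nrm);w=w[e<max(2,2.5*np.median(e))]
    print("tilt",np.arccos(nrm[2]).round(4),"normal",nrm.round(3),"c",c.round(1),"n",len(w),"res",np.median(e).round(2));return nrm,c
E
python3 - <<'E'
from m import *
i,d=optics.grab_frame("side");s=st()
tilt("side",i,d,(496,302),95,90,170)
print(s["eef_rot"].round(3))
s0=np.load("pics/side0_i.npy");d0=np.load("pics/side0_d.npy")
tilt("side",s0,d0,(496,302),95,0,20)
E
```

```text
t 74.7 pos [495.3 301.7 148.8] F [-0.8 -0.8 -3.1] w 22.6
tilt 0.003 normal [0. 0. 1.] c [480.2 311.  118.4] n 2421 res 0.65
[[-0.6  0.8 -0. ]
 [ 0.8  0.6 -0. ]
 [ 0.  -0.  -1. ]]
tilt 0.0002 normal [-0.  0.  1.] c [489.  307.2   7.5] n 2604 res 0.72
```

It's level at 0.003 rad, so the tilt was only perspective. Now I check the disc's centre against the tool and carry it over the caddy.

Run:
```python
from m import *
i,d=optics.grab_frame("side");s=sensors.read_state()
z=s["eef_pos"][2]-37.5+8
print("disc",disc2("side",i,s["eef_pos"][:2],84,z),s["eef_pos"])
xy=[495.5,302]
ctrl.move_l([496,302,240],vel=150)
k=-0.6
ctrl.move_ptp([465.4,-307.5,240],rot(k));st()
ctrl.move_l([465.4,-307.5,185],vel=100);st()
i,d=grab("side","13");t,_=grab("top","13")
crop(i,250,50,400,210,3.6,"c15");crop(t,290,120,430,260,4,"c16")
```

```text
disc (array([493.2, 302.2]), 64, np.float64(0.9498822401334419)) [495.4 301.8 149. ]
t 77.7 pos [ 465.9 -306.6  240. ] F [ 1.   0.3 -3.7] w 22.5
t 78.4 pos [ 465.8 -307.7  185.4] F [ 0.3  0.5 -3.4] w 22.4
```

View pics/c15.png

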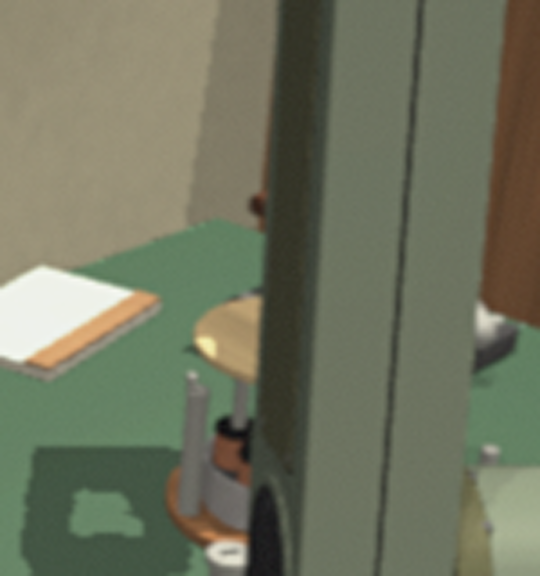

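View pics/c16.png

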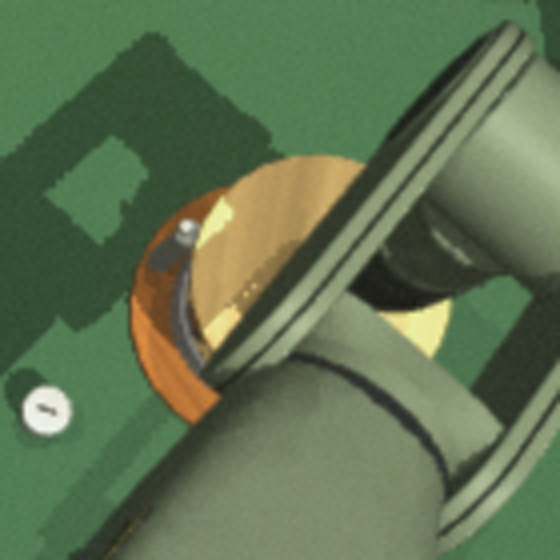

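Run:
```python
from m import *
im=cv2.imread("pics/top13.png")[:,:,::-1].copy();X=(465.8,-307.7)
m=cv2.inRange(hsv(im),(17,50,90),(37,255,255))&near("top",im.shape,[*X,156],100)
cs,_=cv2.findContours(m,cv2.RETR_EXTERNAL,cv2.CHAIN_APPROX_NONE)
g=hsv(im)
p=np.array([onz("top",u,v,156)[:2] for c in cs if len(c)>15 for u,v in c[:,0]])
for r in(83,84):
    c=np.array(X)
    for it in range(10):
        e=np.hypot(*(p-c).T)-r;q=p[np.abs(e)<(8 if it<4 else 3)]
        c=least_squares(lambda c:np.hypot(*(q-c).T)-r,c,loss="soft_l1").x
    a=np.degrees(np.arctan2(*(q-c).T[::-1]));print(r,c,len(q),np.histogram(a,12,(-180,180))[0])
```

```text
83 [ 466.3 -306.1] 94 [ 0  4 14  0  0 14 16 15 16 13  2  0]
84 [ 465.4 -306.3] 96 [ 0  3 14  0  0 14 16 15 16 16  2  0]
```

From the top view the held disc's centre is at about (465.9,-306.2), so I shift slightly in y and lower. Contact should come at TCP z of about 159.5.

Run:
```python
from m import *
ctrl.move_l([465.2,-308.2,172],vel=60);ctrl.hold(.2);st()
print(ctrl.move_l([465.2,-308.2,157.5],vel=25,threshold=6));st()
i,d=grab("side","14");t,_=grab("top","14")
crop(i,250,80,400,210,4,"c17");crop(t,290,120,430,260,4,"c18")
```

```text
t 79.1 pos [ 465.3 -308.4  172.2] F [-0.2 -0.2 -3.6] w 22.8
True
t 79.6 pos [ 465.1 -308.1  159.8] F [-1.   0.9  4.7] w 22.9
```

View pics/c17.png

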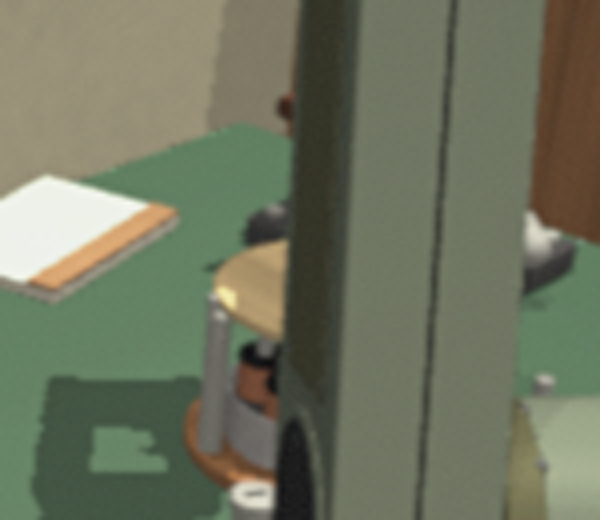

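View pics/c18.png

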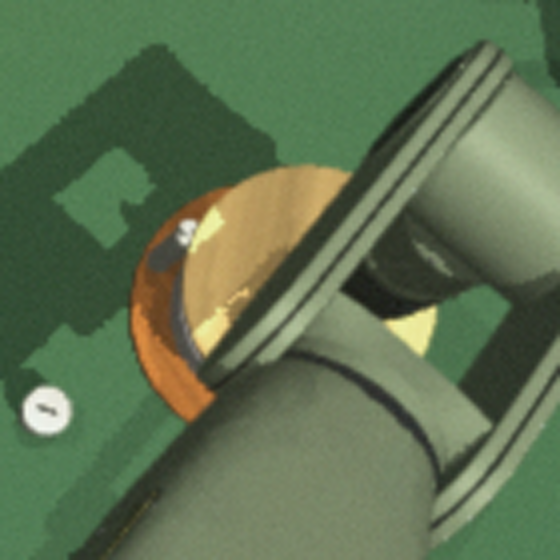

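Contact came at 159.8, which is shoulder height. I'll release, lift clear and swing away to check.

Run:
```python
from m import *
p=st()["eef_pos"];ctrl.gripper_to(42);ctrl.move_l([p[0],p[1],280],vel=150)
q=sensors.read_state()["q"].copy();q[0]=1.3;ctrl.set_joints(q)
i,d=grab("side","15");t,dt=grab("top","15");st()
print("td",disc2("top",t,NEST,84,130),disc2("side",i,NEST,84,130));print("base",disc2("side",i,NEST,98,12))
tilt("side",i,d,NEST,95,115,145);tilt("top",t,dt,NEST,95,115,145)
crop(i,270,100,400,220,5,"c19");crop(t,300,130,420,250,5,"c20")
```

```text
t 79.7 pos [ 465.1 -308.1  159.8] F [-0.2  0.3  5.5] w 22.8
t 84.4 pos [ 64.9 553.3 278.7] F [ 0.5 -0.1  0.3] w 42.2
td (array([ 465.6, -306.5]), 97, np.float64(0.9054781883849046)) (array([ 467.5, -311.2]), 68, np.float64(2.1604448948650927))
base (array([ 461.5, -304.5]), 21, np.float64(1.9515699292107853))
tilt 0.0023 normal [-0.  0.  1.] c [ 454.7 -296.9  129.5] n 773 res 0.65
tilt 0.0007 normal [-0. -0.  1.] c [ 464.6 -306.8  129.3] n 2480 res 1.03
```

View pics/c19.png

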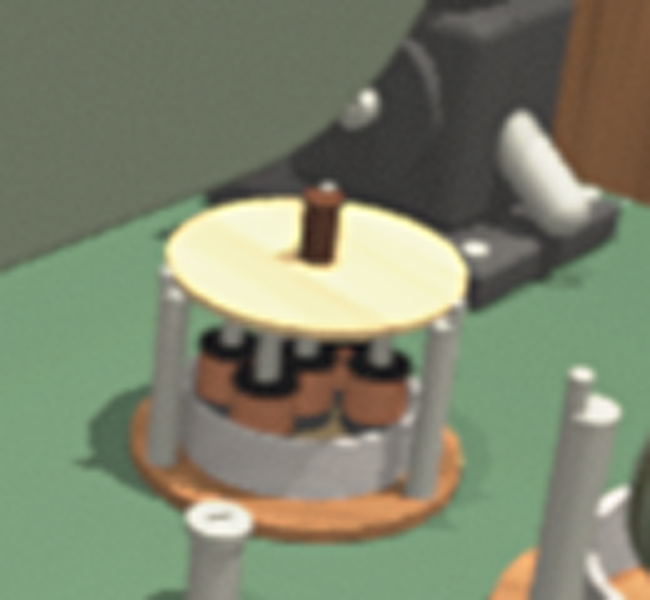

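View pics/c20.png

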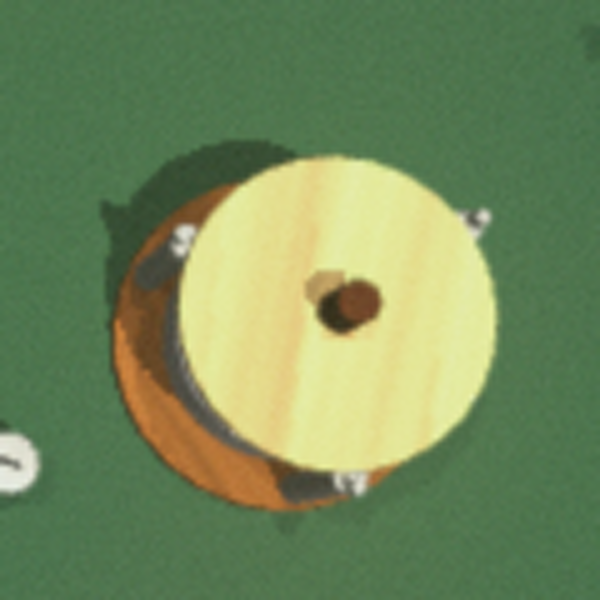

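View pics/top15.png

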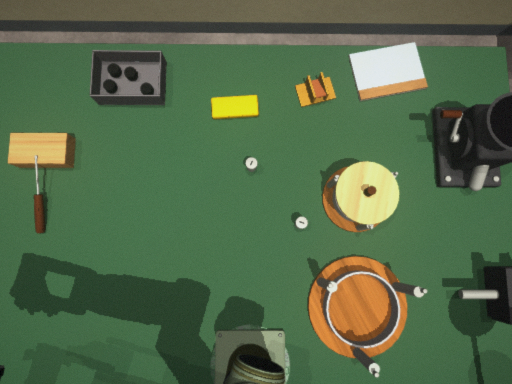

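The disc sits level, at 0.0007 to 0.002 rad, with its top face at z of about 129.5 against an expected 130. It lies between the pins (c19, c20), the coils stand upright beneath it, and the bystanders are where they were. Handing in.

Run:
```python
from m import *
st();ctrl.finish_job()
```

```text
t 84.4 pos [ 64.9 553.3 278.7] F [ 0.5 -0.1  0.3] w 42.2
the job is handed in; nothing more can be done
```

The job is packed and handed in at about 84 s of the 210 s allowed. The liner lies in the smaller caddy's cup, one coil stands in the middle with four round it, and the top disc rests on the three shoulders. Only five coils were on the bench. One was knocked aside mid-run near a lock cylinder, so I located it again before picking it up.

**What the last checks showed:**
- **Liner:** it lay flat, about 1 mm off the cup's axis when last seen, before the coils covered it.
- **Coils:** every plunger tip was within about 1 mm of its target before the disc went on. The middle coil was about 1 mm off the axis.
- **Top disc:** it is level within about 0.002 rad, with its top face at 129.5 mm (130 expected). The top view puts it about 1 mm off centre.
- **Bystanders:** I moved none of the lock cylinders or the pick case. This was judged by eye in the last top picture, not measured.

**One disagreement:** the side view put the disc centre about 4 mm off the axis. I discounted it because its fit was poor; even so it is within the 8 mm limit, and the pictures show the disc between the pins.

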